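Load two sieve discs into a rising cassette

ROBOT

A 6-joint arm with a two-finger parallel gripper is mounted at the origin on the work surface. World frame = base frame: x ahead of the robot, y to its left, z up, the work surface at z = 0. Lengths are in m, angles in rad, forces in N, time in s.
With the tool pointing down it reaches from about 0.4 to 0.925 m from the base axis. Payload 12.5 kg.
Tool frame: the origin (TCP) lies midway between the tips of the shut fingers; the grasp point (between the pads) lies 19 mm behind it; z points along the fingers, y is the line along which they close (so a half turn about z gives the same grasp; the last joint's range is limited). The gripper opens to 95 mm and grips with 3 to 60 N. Pads are 20 mm wide; open, the fingers measure 119 mm over their backs; the gripper's body (75 mm by 180 mm) begins 59 mm behind the grasp point.
Start: joints at [-1.245, 0.491, 1.559, -0, 1.092, -0.106], TCP at [0.262, -0.568, 0.215] pointing down, gripper open.
Joint ranges: [-3.1, 3.1], [-0.84, 2.19], [0.05, 2.79], [-1.13, 4.28], [0.06, 2.93], [-2.69, 2.69]. Speed limits (rad/s): [2.22, 2.22, 2.79, 3.14, 3.14, 3.14].

INTERFACE

Orientations are given as a rotation vector (axis times angle).
In Python, from cell import r, eyes gives the robot as it stands.
- The arm moves only by the tool move_arm, never from a script. Its arguments are lists of equal length, an entry for each row: "hand": the opening, from 0 (shut) to 1 (fully open); "xyz": the shift along the tool's x, y, z in cm, a list of three; "turn": the turn about the tool's z in degrees. A call has 1 to 10 rows; each row is the pose to reach, as a shift and turn from the pose commanded when the call began, along the tool's axes at that moment; what a row does not reach only later rows make up. A row lasts 1/10 s, in which the tool goes at most 50 mm and 8.59 degrees, less where a joint would pass 70% of its speed; a pose out of reach is approached as far as the arm can. A call with a gripper value outside its range is refused whole. The fingers move at their own pace and stop on an object; "grip_force" is the grip in N (left out, the last holds). Time passes only in rows, so rows that repeat a pose let the fingers close. It gives the time, the measured TCP pose, the force, the opening and the grip force at its end, in the units of the state.
- r.state(): the state, without advancing time (a new reading comes with each control period).
- eyes.read_camera(name): name is "side" or "top" or "wrist"; returns a dict with "frame" (480x640x3 uint8, blue, green, red), "z_map" (480x640 float32, m along the optical axis (not along the pixel's ray), 0 where there is no reading), "fx", "fy", "cx", "cy" (pixels), "rvec" (rotation vector, rad) and "tvec" (3), from world to camera coordinates, as OpenCV has them. Camera axes: x right, y down, z forward; pixel columns grow to the right and rows downward; lengths in m; the calibration is good to about 2 mm. A picture is of the moment at which its call begins.
- r.job_done(): hands the job in; it is judged then, once.
The state is a dict: "clock": time; "joints": joint angles; "qvel": joint speeds; "joint_efforts": joint torques, N m; "eef_pos": TCP position; "eef_rot": TCP orientation; "ft_force": force on the tool from outside, world axes, zero at the start; "wrist_torque": the same for the moment, N m; "opening": finger opening in m; "gripper_force": force on a finger pad.
Only numpy, scipy, OpenCV 4.12 (cv2) and the standard library are available. Lean on these libraries where they do the work, as an engineer would, in place of code of your own. Each camera call takes 0.05 s, during which the arm holds its last target. There are 200 camera calls.

TASK

Load both sieve discs into the rising cassette: it slides up and down by its black handle, so bring the proper slot level with the deck, then slide the disc straight ahead off the deck into that slot until it is fully home against the back stop. The thick disc belongs in the tall slot (lower one of a bay) and the thin disc in the low slot (upper one); do not disturb the jar, tin, bowl, cup, brush or spatula standing round about.

Things in the scene. Friction and masses are not known exactly. Their poses are not given: they have to be found in the camera images.
- loader: Fixed loading stand, 310 x 270 mm, of steel, aluminium and white plastic. Origin on the table, under the plane of the cassette's open mouth, midway between the two lanes. Its +x is the way discs are pushed (deck to cassette), +y the left lane, z up. The cassette fills x 0 to 109, y -121 to 121 mm; behind it two guide columns, 14 mm thick, 150 mm high, at x 124, y +-50 mm.
- left_lane (a point): Left lane of the white deck: point on its centre line (62 mm left of the stand's middle) at its open loading end (150 mm before the cassette's mouth), in the deck's top face, 80 mm above the table. The lane runs from here to 6 mm before the mouth, straight to the left bay, 106 mm wide between fences 12 mm high.
- right_lane (a point): The same point of the right lane, 62 mm right of the stand's middle. Each lane is two rails with an open gap 56 mm wide along its centre line, so fingertips pushing a disc may dip below the deck's top; between the ledges in the cassette bays the same gap is open, right through all slots. Below the gap it is free down to 10 mm above the table.
- lift (a joint): Height of the cassette above its lowest position, m, 0 to 0.075. Slides vertically, counterbalanced, stays where left (5 to 15 N moves it). Heights over the table in mm: tall-slot ledges 24 + value, low-slot ledges 51 + value, cassette top 67 + value. Level with the deck: tall slots at 0.056, low slots at 0.029. Best 1 to 3 mm lower; ledges slope down 3 mm at the mouth as a lead-in.
- handle (a point): Centre of the black handle block on the cassette, 26 x 26 x 40 mm high (sides along the stand's x and y), on a stem 20 mm tall; the centre is 40 mm above the cassette's top (107 mm + lift value above the table), 85 mm behind the mouth, on the stand's centre line; gripped from above, it moves the cassette up and down
- thin_disc (a point): Centre of the thin sieve disc: flat steel disc 100 mm in diameter, 6 mm thick, about 0.12 kg, with round holes; starts lying flat on the deck in one of the two lanes (either)
- thick_disc (a point): Centre of the thick sieve disc: steel disc 100 mm in diameter, 16 mm thick, about 0.2 kg, with a square mesh; starts lying flat on the deck in the other lane
- left_tall_seat (a point): centre point of a disc fully home in the tall slot of the left bay of the cassette (disc against the back stop, resting on the ledges); it rises and falls with the cassette. The ledges' top is 8 mm below this point; the slot is 22 mm high in the clear
- left_low_seat (a point): centre point of a disc fully home in the low slot of the left bay of the cassette (disc against the back stop, resting on the ledges); it rises and falls with the cassette. The ledges' top is 3 mm below this point; the slot is 12 mm high in the clear
- right_tall_seat (a point): centre point of a disc fully home in the tall slot of the right bay of the cassette (disc against the back stop, resting on the ledges); it rises and falls with the cassette. The ledges' top is 8 mm below this point; the slot is 22 mm high in the clear
- right_low_seat (a point): centre point of a disc fully home in the low slot of the right bay of the cassette (disc against the back stop, resting on the ledges); it rises and falls with the cassette. The ledges' top is 3 mm below this point; the slot is 12 mm high in the clear
- jar: Bystander, loose: amber jar with steel lid, 60 mm diameter, 85 mm high; origin: centre of its underside
- tin: Bystander, loose: can with paper label, 72 mm diameter, 100 mm high; origin: centre of its underside
- bowl: Bystander, loose: small steel bowl, 140 mm across, 50 mm high; origin: centre of its underside
- cup: Bystander, loose: steel cup, 70 mm across, 80 mm high; origin: centre of its underside
- brush: Bystander, loose: brush lying on the table in front of the stand's loading end, under 50 mm high; origin at its underside
- spatula: Bystander, loose: spatula lying beyond the brush, under 50 mm high; origin at its underside
There are look-alikes about, which are no part of the job. Of the things that look like the part that bears thin_disc, the largest one is meant.

How it is judged:
At the end, for the whole second after the job is handed in: The thick disc lies flat in a tall slot and the thin disc flat in a low slot, each centre within 8 mm horizontally and 5 mm in height of the fully-home point of its slot and tilted under 0.06 rad; the cassette is at rest (under 10 mm/s), at any height (((horizontal distance between thick_disc and left_tall_seat below 0.008 m and z of thick_disc in the frame of left_tall_seat between -0.005 and 0.005 m) or (horizontal distance between thick_disc and right_tall_seat below 0.008 m and z of thick_disc in the frame of right_tall_seat between -0.005 and 0.005 m)) and angle between each of thick_disc, thin_disc's own z axis and vertical below 0.06 rad and ((horizontal distance between thin_disc and left_low_seat below 0.008 m and z of thin_disc in the frame of left_low_seat between -0.005 and 0.005 m) or (horizontal distance between thin_disc and right_low_seat below 0.008 m and z of thin_disc in the frame of right_low_seat between -0.005 and 0.005 m)) and velocity of joint lift between -0.01 and 0.01 m/s); the robot touches nothing.
It fails at once if a bystander (jar, tin, bowl, cup, brush, spatula) is moved by more than 30 mm (distance of any of jar, tin, bowl, cup, brush, spatula from where it was at the start of the episode above 0.03 m).
It also fails if it takes over 64 s, if anything falls off the work surface, if the arm or the gripper's body presses on something with over 40 N, if the wrist force passes 120 N, or if a joint passes its speed limit or range.

## Working session

There is one attempt and no reset: what is moved stays moved. The work goes in short steps, Python scripts to look and compute and a tool call to move; the robot and the scene stay as the last step left them, time stands still between calls to the robot, and variables do not carry over. Pictures are saved under pics/ and viewed, at most 10 in all, crops included, and the job is handed in when it is done.

Besides the shell and the picture viewer there is one more tool, called after "Request:" as a command line: name --pt "numbers of a row" for each row, then --argument value for the rest. move_arm: Moves the arm, as the interface text tells. Its arguments: {"type":"object","properties":{"hand":{"type":"array"},"xyz":{"type":"array"},"turn":{"type":"array"},"grip_force":{"type":"number"}},"required":["hand","xyz","turn"]}

```bash
mkdir -p pics; ls; cat > h.py <<'E'
import numpy as np, cv2
from cell import r, eyes
def cam(n):
    d=eyes.read_camera(n); d['R']=cv2.Rodrigues(np.array(d['rvec'],float))[0]; d['t']=np.array(d['tvec'],float).ravel(); return d
def ray(d,uv,z):
    uv=np.atleast_2d(np.array(uv,float)); p=np.c_[(uv[:,0]-d['cx'])/d['fx'],(uv[:,1]-d['cy'])/d['fy'],np.ones(len(uv))]
    v=p@d['R']; c=-d['R'].T@d['t']; return c+v*((z-c[2])/v[:,2])[:,None]
def cloud(d):
    v,u=np.mgrid[:480,:640]; z=d['z_map']; P=np.stack([(u-d['cx'])/d['fx']*z,(v-d['cy'])/d['fy']*z,z],-1)
    return (P-d['t'])@d['R']
def proj(d,P): 
    q=np.atleast_2d(P)@d['R'].T+d['t']; return np.c_[q[:,0]/q[:,2]*d['fx']+d['cx'],q[:,1]/q[:,2]*d['fy']+d['cy']]
E
python3 - <<'E'
from h import *
import pickle
D={n:cam(n) for n in('top','side')}
pickle.dump(D,open('d0.pkl','wb'))
for n in D: cv2.imwrite(f'pics/{n}0.png',D[n]['frame']); print(n,-D[n]['R'].T@D[n]['t'],D[n]['fx'])
print(r.state())
E
```

```text
pics
top [0.48011516 0.01750253 1.17795685] 576.8800454240347
side [0.06655262 0.52729476 0.84696902] 529.2009210185394
{'clock': 0.1, 'joints': array([-1.24458917e+00,  4.91487608e-01,  1.55936277e+00, -1.86553187e-05,
        1.09171836e+00, -1.05599303e-01]), 'qvel': array([-0.00063942, -0.00145738, -0.00248834, -0.00094366, -0.00078914,
        0.002334  ]), 'joint_efforts': array([ 3.45285844e-03, -6.13622618e+01, -2.58603662e+01,  6.94039883e-02,
        4.70371626e-02, -5.31223816e-05]), 'eef_pos': array([ 0.2615201 , -0.56742642,  0.21413631]), 'eef_rot': array([-3.06770647e+00, -6.72828451e-01,  1.94558298e-04]), 'ft_force': array([0.20362008, 0.20208894, 0.02990352]), 'wrist_torque': array([-0.015893  ,  0.00902299, -0.03651821]), 'gripper_force': 0.0, 'opening': 0.0948509031533086}
```

View pics/top0.png

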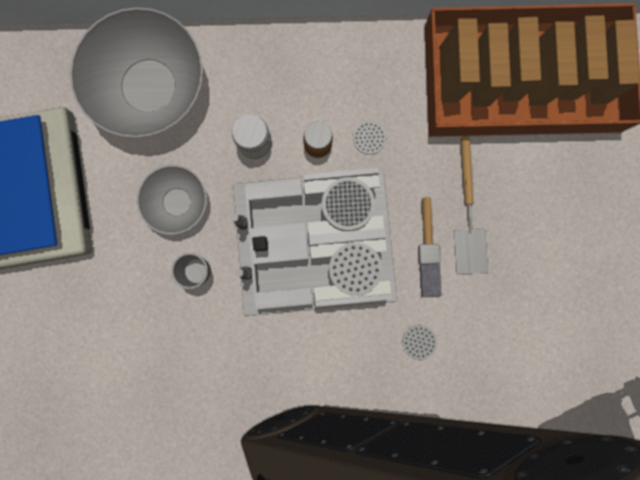

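View pics/side0.png

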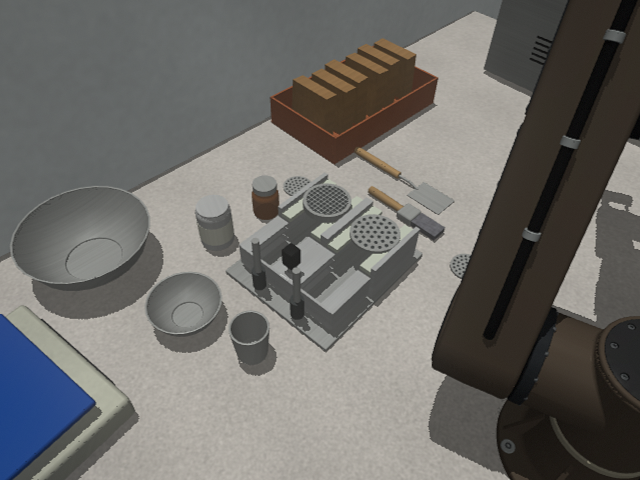

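The top view has image up as +x and image right as -y. The stand sits at about (315,243) and its push direction is image-left (about +y). The handle is at (260,244) and the columns at (242,222) and (246,273).

There are three candidates for the round-holed disc: (356,268), (369,138) and (419,342). The one at (356,268) is the largest and lies on the deck in the left lane, so it is the thin disc. The mesh disc at (348,203) in the right lane is the thick one.

```bash
python3 - <<'E'
from h import *
import pickle
D=pickle.load(open('d0.pkl','rb')); d=D['top']; C=cloud(d); f=d['frame']
cv2.imwrite('pics/crop0.png',cv2.resize(f[110:370,225:450],None,fx=2.3,fy=2.3,interpolation=cv2.INTER_CUBIC))
Z=C[...,2]; print('table z',np.median(Z[350:400,100:200]), 'handle z',np.median(Z[241:247,257:263]),'thin',np.median(Z[250:285,340:372]),'thick',np.median(Z[190:216,335:360]))
m=((Z>0.006)&(Z<0.2)).astype(np.uint8); m[:160]=0; m[330:]=0; m[:,:225]=0; m[:,:]=m
m[:,405:]=0
n,l,s,c=cv2.connectedComponentsWithStats(m); k=l[245,300]; print(s[k])
P=C[l==k][:,:2].astype(np.float32); print('rect',cv2.minAreaRect(P))
# dark blobs: handle + columns
g=f.max(2); mm=((g<70)&(l==k)).astype(np.uint8)
n,_,s,c=cv2.connectedComponentsWithStats(mm)
for i in range(1,n):
    if s[i][4]>15: print('dark',s[i],c[i],C[int(c[i][1]),int(c[i][0])])
# discs by height
for nm,(u,v),lo,hi in(('thin',(356,268),.083,.0885),('thick',(348,203),.0935,.101)):
    q=((Z>lo)&(Z<hi)).astype(np.uint8); w=np.zeros_like(q); cv2.circle(w,(u,v),36,1,-1); q&=w
    q=cv2.morphologyEx(q,cv2.MORPH_CLOSE,np.ones((5,5))); q=cv2.morphologyEx(q,cv2.MORPH_OPEN,np.ones((9,9)))
    n,l2,s,c=cv2.connectedComponentsWithStats(q); i=1+s[1:,4].argmax(); cn,_=cv2.findContours((l2==i).astype(np.uint8),0,1)
    (x,y),rad=cv2.minEnclosingCircle(max(cn,key=len)); print(nm,c[i],s[i],(x,y),rad,ray(d,[c[i],(x,y)],.086 if nm=='thin' else .096))
E
```

```text
table z 7.347399842732395e-05 handle z 0.13233679431332857 thin 0.08554266230990049 thick 0.09565973333579714
[  231   168   167   148 19920]
rect ((0.5438190698623657, 0.02613385021686554), (0.2699824273586273, 0.3229142427444458), 4.379240989685059)
dark [236 217  11  13  96] [241.23958333 223.61458333] [0.57842901 0.15775928 0.08956941]
dark [253 237  14  15 182] [259.80769231 243.84615385] [0.53742017 0.11967323 0.13362027]
dark [242 268   9  12  72] [246.08333333 274.61111111] [0.48184375 0.14768168 0.10121387]
thin [355.83469055 269.127443  ] [ 330  237   52   63 2456] (356.7699890136719, 267.3399963378906) 32.71230697631836 [[ 0.48738351 -0.05795548  0.086     ]
 [ 0.49071419 -0.05979952  0.086     ]]
thick [348.45894555 205.24935177] [ 323  178   52   60 2314] (347.9448547363281, 207.1158447265625) 30.49154281616211 [[ 0.60768334 -0.04627712  0.096     ]
 [ 0.60416053 -0.04522653  0.096     ]]
```

View pics/crop0.png

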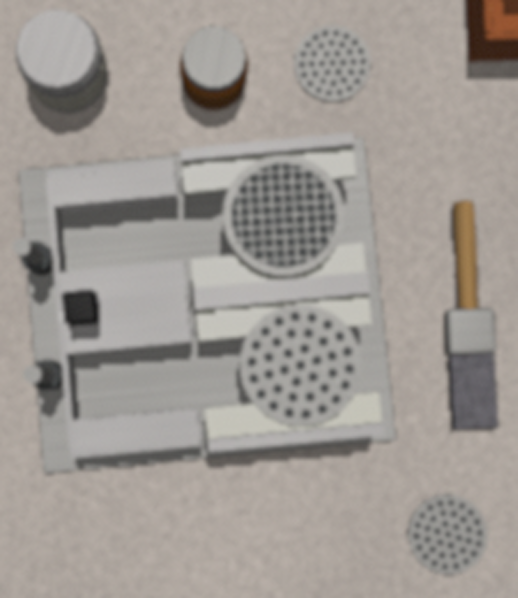

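The crop confirms it: round holes on the left-lane disc (crop 299,364) and mesh on the right-lane disc (crop 283,216). The two small round-holed look-alikes lie on the table. Stand estimate: origin (0.544, 0.036), with its +x axis at world yaw 94.4°. Moving above the handle.

Request:
move_arm --hand '[1,1,1,1,1,1,1,1,1,1]' --pt "3.4 -3.2 0" --pt "6.8 -6.4 0" --pt "10.2 -9.6 0" --pt "13.6 -12.8 0" --pt "17 -16 0" --pt "20.4 -19.2 0" --pt "23.8 -22.4 0" --pt "27.2 -25.6 0" --pt "30.6 -28.8 0" --pt "34 -32 0" --turn '[-7,-14,-21,-28,-35,-42,-49,-56,-63,-69.7]'

```text
clock: 1.1
eef_pos: [0.4367, -0.1329, 0.2146]
eef_rot: [2.128, 2.311, -0.0]
ft_force: [0.6, -0.4, 0.6]
opening: 0.0953
gripper_force: 0.0
```

```bash
python3 - <<'E'
from h import *
import pickle
D=pickle.load(open('d0.pkl','rb')); d=D['top']; C=cloud(d);Z=C[...,2]
def box(u0,u1,v0,v1): return np.round(np.median(Z[v0:v1,u0:u1]),4)
# crop px /2.3 + (225,110)
print('cassette mid',box(272,302,228,258),'left',box(260,308,293,300),'right',box(250,300,187,195))
print('deck rails',box(312,328,244,251),box(318,335,289,297),box(310,325,222,232),'base',box(238,244,195,215))
s=r.state(); print(s['eef_pos'],cv2.Rodrigues(s['eef_rot'])[0].round(4),s['joints'])
E
```

```text
cassette mid 0.0718 left 0.0719 right 0.0714
deck rails 0.0795 0.0795 0.0793 base 0.0089
[ 0.43672226 -0.13287299  0.21462884] [[-0.0822  0.9966  0.    ]
 [ 0.9966  0.0822 -0.    ]
 [-0.      0.     -1.    ]] [-4.40197897e-01  2.52069240e-01  1.95361836e+00 -4.76158146e-05
  9.35881509e-01 -5.22421434e-01]
```

Request:
move_arm --hand '[1,1,1,1,1,1,1,1,1,1]' --pt "4 2 0" --pt "8 4 0" --pt "12 6 0" --pt "16 8 0" --pt "20 10 0" --pt "24.4 12.1 0" --pt "24.4 12.1 0" --pt "24.4 12.1 0" --pt "24.4 12.1 0" --pt "24.4 12.1 0" --turn '[0,0,0,0,0,0,0,0,0,0]'

```text
clock: 2.1
eef_pos: [0.538, 0.1168, 0.2147]
eef_rot: [2.135, 2.304, -0.0]
ft_force: [-0.2, -0.1, -1.4]
opening: 0.0951
gripper_force: 0.0
```

```bash
python3 - <<'E'
from h import *
d=cam('wrist'); cv2.imwrite('pics/w1.png',d['frame']); s=r.state(); print(s['eef_pos'],s['eef_rot'])
R=cv2.Rodrigues(s['eef_rot'])[0]; print(np.degrees(np.arctan2(R[1,0],R[0,0])), -d['R'].T@d['t'])
C=cloud(d); Z=C[...,2]
m=((d['frame'].max(2)<80)&(Z>.12)&(Z<.145)).astype(np.uint8)
n,l,st,c=cv2.connectedComponentsWithStats(m)
for i in range(1,n):
    if st[i][4]>200:
        P=C[l==i]; print(st[i],c[i],P.mean(0),cv2.minAreaRect(P[:,:2].astype(np.float32)))
E
```

```text
[0.5380224 0.1167757 0.2147506] [ 2.13554203e+00  2.30397400e+00 -1.53897482e-04]
94.34543544194591 [0.53121062 0.1995435  0.38412798]
[ 303  222   33   34 1088] [319.08639706 238.35110294] [0.53790598 0.12321624 0.13076806] ((0.5379570126533508, 0.12187192589044571), (0.02510887198150158, 0.024677108973264694), 4.518979072570801)
```

View pics/w1.png

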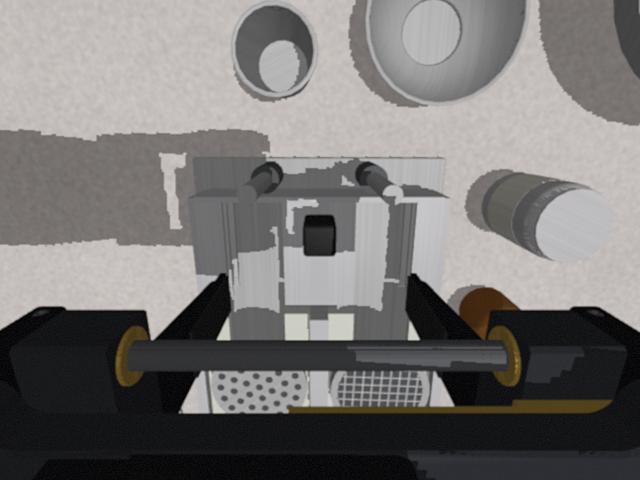

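The wrist view shows the handle at (319,236), with the stand edges vertical in the picture, so the yaw matches. The handle centre is (0.538, 0.122) and the lift is about 5 mm. Descending to grip it.

Request:
move_arm --hand '[1,1,1,1,0.6,0,0,0,0,0]' --pt "0.5 0 3" --pt "0.5 0 6" --pt "0.5 0 9" --pt "0.5 0 12.1" --pt "0.5 0 12.1" --pt "0.5 0 12.1" --pt "0.5 0 12.1" --pt "0.5 0 12.1" --pt "0.5 0 12.1" --pt "0.5 0 12.1" --turn '[0,0,0,0,0,0,0,0,0,0]' --grip_force 40

```text
clock: 3.15
eef_pos: [0.538, 0.1229, 0.0943]
eef_rot: [2.133, 2.305, 0.001]
ft_force: [-0.0, 0.0, 0.5]
opening: 0.0527
gripper_force: 0.0
```

Request:
move_arm --hand '[0,0,0,0,0,0,0,0,0,0]' --pt "0 0 0" --pt "0 0 0" --pt "0 0 -0.4" --pt "0 0 -0.8" --pt "0 0 -1.2" --pt "0 0 -1.6" --pt "0 0 -2.0" --pt "0 0 -2.2" --pt "0 0 -2.2" --pt "0 0 -2.2" --turn '[0,0,0,0,0,0,0,0,0,0]'

```text
clock: 4.15
eef_pos: [0.5386, 0.1229, 0.1159]
eef_rot: [2.133, 2.305, 0.002]
ft_force: [6.0, -0.3, -2.4]
opening: 0.0257
gripper_force: 40.0
```

```bash
python3 - <<'E'
from h import *
d=cam('top'); C=cloud(d);Z=C[...,2]; cv2.imwrite('pics/t2.png',d['frame'])
b=lambda u0,u1,v0,v1: np.round(np.median(Z[v0:v1,u0:u1]),4)
print('cassette mid',b(280,302,228,258),'left',b(260,308,293,300),'right',b(250,300,187,195),'deck',b(312,328,244,251),b(318,335,289,297))
s=r.state(); print(s['eef_pos'],s['opening'],s['ft_force'])
E
```

```text
cassette mid 0.0919 left 0.4925 right 0.0912 deck 0.0799 0.0795
[0.53857086 0.12294931 0.11590629] 0.025985340928415243 [ 5.60450814  0.66615219 -2.28018944]
```

Request:
move_arm --hand '[0,0,0,0.5,0.5,0.5,0.5,0.5,0.5,0.5]' --pt "0 0 -0.2" --pt "0 0 -0.2" --pt "0 0 -0.2" --pt "0 0 -0.2" --pt "0 0 -0.2" --pt "0 0 -0.2" --pt "0 0 -3" --pt "0 0 -6" --pt "0 0 -9" --pt "0 0 -10" --turn '[0,0,0,0,0,0,0,0,0,0]'

```text
clock: 5.2
eef_pos: [0.5385, 0.123, 0.2184]
eef_rot: [2.132, 2.304, 0.004]
ft_force: [0.2, 0.4, -0.1]
opening: 0.0478
gripper_force: 0.0
```

```bash
python3 - <<'E'
from h import *
d=cam('top'); C=cloud(d);Z=C[...,2]
b=lambda u0,u1,v0,v1: np.round(np.median(Z[v0:v1,u0:u1]),4)
print('cassette mid',b(285,302,228,258),'right',b(255,300,187,195),'deck',b(312,328,244,251),b(318,335,289,297))
d=cam('wrist');C=cloud(d);Z=C[...,2]
m=((d['frame'].max(2)<80)&(Z>.14)&(Z<.17)).astype(np.uint8)
n,l,st,c=cv2.connectedComponentsWithStats(m)
for i in range(1,n):
    if 200<st[i][4]<5000: P=C[l==i]; print(st[i],np.percentile(P[:,2],90),cv2.minAreaRect(P[:,:2].astype(np.float32)))
s=r.state(); print(s['eef_pos'],s['opening'],s['ft_force'],s['eef_rot'])
E
```

```text
cassette mid 0.0916 right 0.2164 deck 0.0793 0.0797
[ 300  235   35   36 1198] 0.15202482949548907 ((0.5378800630569458, 0.12191581726074219), (0.02514740824699402, 0.02475096844136715), 3.91955828666687)
[0.53808401 0.12296188 0.21664609] 0.04747627604718822 [-0.92622799  0.80188462  0.34113123] [2.13248528 2.30475748 0.00267699]
```

The lift is at about 25 mm, and the target is 27. I'll regrip and raise it a little more.

Request:
move_arm --hand '[0.5,0.5,0.5,0.5,0,0,0,0,0,0]' --pt "0 0 3" --pt "0 0 6" --pt "0 0 9" --pt "0 0 10" --pt "0 0 10" --pt "0 0 10" --pt "0 0 10" --pt "0 0 10" --pt "0 0 10" --pt "0 0 10" --turn '[0,0,0,0,0,0,0,0,0,0]' --grip_force 60

```text
clock: 6.3
eef_pos: [0.5386, 0.123, 0.1168]
eef_rot: [2.133, 2.304, 0.003]
ft_force: [2.8, 1.3, 7.9]
opening: 0.0258
gripper_force: 60.0
```

Request:
move_arm --hand '[0,0,0,0,0,0,0.5,0.5,0.5,0.5]' --pt "0 0 -0.1" --pt "0 0 -0.2" --pt "0 0 -0.25" --pt "0 0 -0.25" --pt "0 0 -0.25" --pt "0 0 -0.25" --pt "0 0 -0.25" --pt "0 0 -0.25" --pt "0 0 -0.25" --pt "0 0 -3" --turn '[0,0,0,0,0,0,0,0,0,0]'

```text
clock: 7.3
eef_pos: [0.5363, 0.1227, 0.1435]
eef_rot: [-2.131, -2.303, 0.007]
ft_force: [1.1, 0.3, 0.0]
opening: 0.0464
gripper_force: 0.0
```

Request:
move_arm --hand '[0.5,0.5,0.3,0.2,0.2,0.2,0.2,0.2,0.2,0.2]' --pt "0 0 -3" --pt "0 0 -7" --pt "-4 -1 -7" --pt "-8 -2 -7" --pt "-12 -3 -7" --pt "-16 -4 -7" --pt "-20 -5 -7" --pt "-24 -6.2 -7" --pt "-24 -6.2 -7" --pt "-24 -6.2 -7" --turn '[0,0,0,0,0,0,0,0,0,0]'

```text
clock: 8.3
eef_pos: [0.4943, -0.1217, 0.2157]
eef_rot: [-2.136, -2.303, -0.0]
ft_force: [-0.3, 0.6, -0.3]
opening: 0.0189
gripper_force: 0.0
```

```bash
python3 - <<'E'
from h import *
d=cam('top'); C=cloud(d);Z=C[...,2]; cv2.imwrite('pics/t3.png',d['frame'])
b=lambda u0,u1,v0,v1: np.round(np.median(Z[v0:v1,u0:u1]),4)
print('cassette mid',b(275,300,228,258),b(256,264,240,247),'right',b(255,300,187,195),'deck',b(312,328,244,251),b(318,335,289,297))
d=cam('side'); C=cloud(d);Z=C[...,2]; cv2.imwrite('pics/s3.png',d['frame'])
o=np.array([.5446,.0373,0]);ex=np.array([-.0767,.997,0]);ey=np.array([-.997,-.0767,0])
q=(C-o)@np.c_[ex,ey,[0,0,1]]
m=(abs(q[...,1])<.02)&(q[...,0]>.015)&(q[...,0]<.06)&(Z>.05)&(Z<.13); print('side cassette z',np.median(Z[m]),m.sum())
m=(abs(q[...,1]-.105)<.006)&(q[...,0]>-.12)&(q[...,0]<-.02)&(Z>.05); print('side rail z',np.median(Z[m]),m.sum())
s=r.state(); print(s['eef_pos'],s['opening'],(s['eef_pos']-o)@np.c_[ex,ey],s['eef_rot'])
E
```

```text
cassette mid 0.0927 0.1526 right 0.0925 deck 0.0794 0.0797
side cassette z 0.09263435516600198 336
side rail z 0.4873951639833123 650
[ 0.49460211 -0.12041149  0.21570336] 0.0189514287769926 [-0.15340351  0.06194437] [-2.13307973e+00 -2.30631558e+00 -7.37471943e-05]
```

View pics/s3.png

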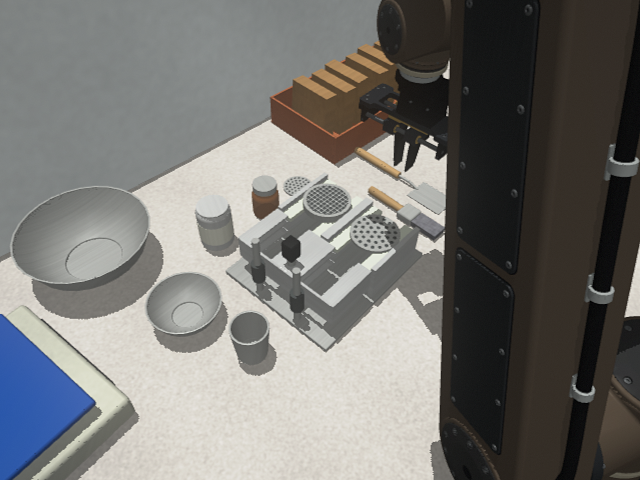

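The cassette is 13 mm above the deck, so the lift is about 26 mm, which is good for the low slot. The tool is already in line behind the thin disc at stand (-153, 62). Descending behind it.

Request:
move_arm --hand '[0.15,0.15,0.15,0.15,0.15,0.15,0.15,0.15,0.15,0.15]' --pt "-0.5 0 0" --pt "-0.5 0 3" --pt "-0.5 0 6" --pt "-0.5 0 9" --pt "-0.5 0 12" --pt "-0.5 0 14.6" --pt "-0.5 0 14.6" --pt "0 0 14.6" --pt "0.5 0 14.6" --pt "1 0 14.6" --turn '[0,0,0,0,0,0,0,0,0,0]'

```text
clock: 9.4
eef_pos: [0.4943, -0.1108, 0.0709]
eef_rot: [2.132, 2.305, 0.001]
ft_force: [-0.4, -0.4, 0.1]
opening: 0.014
gripper_force: 0.3
```

```bash
python3 - <<'E'
from h import *
d=cam('top'); cv2.imwrite('pics/t4.png',cv2.resize(d['frame'][150:350,220:460],None,fx=2.5,fy=2.5)); 
o=np.array([.5446,.0373,0]);ex=np.array([-.0767,.997,0]);ey=np.array([-.997,-.0767,0])
s=r.state(); print(s['eef_pos'],s['opening'],(s['eef_pos']-o)@np.c_[ex,ey],s['ft_force'])
E
```

```text
[ 0.49411402 -0.11022876  0.07076283] 0.014319162524722711 [-0.1432139   0.06164997] [-0.22916698  0.89070184 -0.09153631]
```

View pics/t4.png

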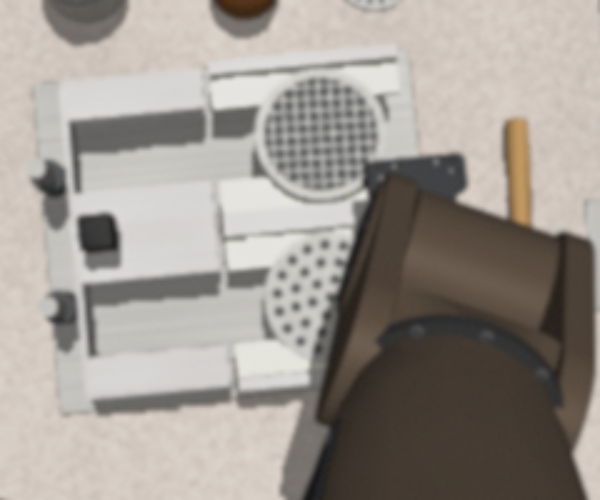

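The tool is behind the thin disc, with the disc untouched at crop (315,300) and the lane straight ahead. Pushing.

Request:
move_arm --hand '[0.15,0.15,0.15,0.15,0.15,0.15,0.15,0.15,0.15,0.15]' --pt "0.8 0 0" --pt "1.6 0 0" --pt "2.4 0 0" --pt "3.2 0 0" --pt "4 0 0" --pt "4.8 0 0" --pt "5.6 0 0" --pt "6.4 0 0" --pt "7.2 0 0" --pt "8 0 0" --turn '[0,0,0,0,0,0,0,0,0,0]'

```text
clock: 10.45
eef_pos: [0.4875, -0.0308, 0.0696]
eef_rot: [2.134, 2.306, -0.0]
ft_force: [0.5, -0.7, 0.7]
opening: 0.0142
gripper_force: 0.7
```

Request:
move_arm --hand '[0.15,0.15,0.15,0.15,0.15,0.15,0.15,0.15,0.15,0.15]' --pt "0.6 0 0" --pt "1.2 0 0" --pt "1.8 0 0" --pt "2.4 0 0" --pt "3 0 0" --pt "3.4 0 0" --pt "3.8 0 0" --pt "4.2 0 0" --pt "4.6 0 0" --pt "4.6 0 0" --turn '[0,0,0,0,0,0,0,0,0,0]'

```text
clock: 11.45
eef_pos: [0.484, 0.0148, 0.0696]
eef_rot: [-2.133, -2.306, 0.0]
ft_force: [-0.3, -0.5, -0.9]
opening: 0.0144
gripper_force: 0.0
```

```bash
cat > st.py <<'E'
from h import *
o=np.array([.5446,.0373,0]);ex=np.array([-.0767,.997,0]);ey=np.array([-.997,-.0767,0])
s=r.state(); print(s['clock'],s['eef_pos'],s['opening'],'stand',(s['eef_pos']-o)@np.c_[ex,ey],s['ft_force'])
E
python3 - <<'E'
from st import *
d=cam('top'); C=cloud(d); cv2.imwrite('pics/t5.png',cv2.resize(d['frame'][150:350,180:420],None,fx=2.5,fy=2.5))
q=(C-o)@np.c_[ex,ey,[0,0,1]]
m=(abs(q[...,1]-.062)<.027)&(q[...,0]>.03)&(q[...,0]<.12)&(q[...,2]>.06)&(q[...,2]<.1)
P=q[m]; print(m.sum(), 'disc front x, z',np.percentile(P[:,0],[2,50,98]) if len(P) else '',np.median(P[:,2]) if len(P) else '')
E
```

```text
11.45 [0.48395485 0.01480858 0.06959692] 0.014401449281794047 stand [-0.01777246  0.06218831] [-0.27057659 -0.45530065 -0.87212612]
468 disc front x, z [0.07012353 0.08838805 0.11738682] 0.08374824884458698
```

View pics/t5.png

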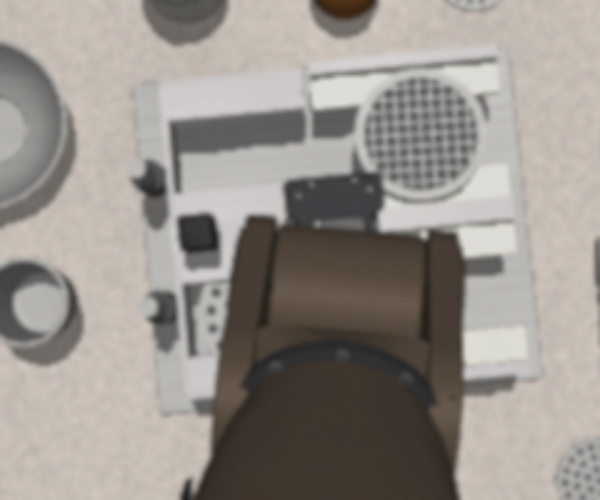

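The disc is inside the left bay (front portion at crop (210,315)) and lies at the right height. Continuing gently to the back stop.

Request:
move_arm --hand '[0.15,0.15,0.15,0.15]' --pt "0.25 0 0" --pt "0.5 0 0" --pt "0.75 0 0" --pt "1.0 0 0" --turn '[0,0,0,0]'

```text
clock: 11.9
eef_pos: [0.4833, 0.0244, 0.0696]
eef_rot: [2.133, 2.306, -0.0]
ft_force: [1.0, -14.1, -0.3]
opening: 0.0142
gripper_force: 6.9
```

Request:
move_arm --hand '[0.15,0.15,0.15]' --pt "0.2 0 0" --pt "0.4 0 0" --pt "0.4 0 0" --turn '[0,0,0]'

```text
clock: 12.2
eef_pos: [0.4845, 0.0254, 0.07]
eef_rot: [2.128, 2.304, -0.002]
ft_force: [2.4, -35.7, 0.0]
opening: 0.014
gripper_force: 17.6
```

Force jumps to 36 N, so the disc is home against the stop. Backing off and checking from above.

Request:
move_arm --hand '[0.15,0.15,0.15,0.15,0.15,0.15,0.15,0.15,0.15,0.15]' --pt "-0.4 0 0" --pt "-1.5 0 0" --pt "-4 0 0" --pt "-6 0 -2" --pt "-6 0 -6" --pt "-6 0 -10" --pt "-9 0 -14.5" --pt "-12 0 -14.5" --pt "-15 0 -14.5" --pt "-15 0 -14.5" --turn '[0,0,0,0,0,0,0,0,0,0]'

```text
clock: 13.2
eef_pos: [0.4948, -0.1239, 0.2149]
eef_rot: [2.136, 2.302, 0.0]
ft_force: [0.1, -0.0, 0.5]
opening: 0.0144
gripper_force: 0.0
```

```bash
python3 - <<'E'
from st import *
d=cam('top'); C=cloud(d); cv2.imwrite('pics/t6.png',cv2.resize(d['frame'][150:350,220:420],None,fx=3,fy=3))
q=(C-o)@np.c_[ex,ey,[0,0,1]]
m=(abs(q[...,1]-.062)<.026)&(q[...,0]>-.02)&(q[...,0]<.12)&(q[...,2]>.07)&(q[...,2]<.1)
P=q[m]; print(m.sum(),np.percentile(P[:,0],[1,50,99]),np.median(P[:,2]))
m=(abs(q[...,1])<.02)&(q[...,0]>.015)&(q[...,0]<.06)&(q[...,2]>.05)&(q[...,2]<.13);print('cass z',np.median(q[m][:,2]))
E
```

```text
13.2 [ 0.49479702 -0.12391484  0.21492111] 0.014354088003902293 stand [-0.15691131  0.06201875] [ 0.05311528 -0.02740676  0.458869  ]
1545 [0.00431108 0.05750939 0.11655037] 0.08315056274321306
cass z 0.09263804068673812
```

View pics/t6.png

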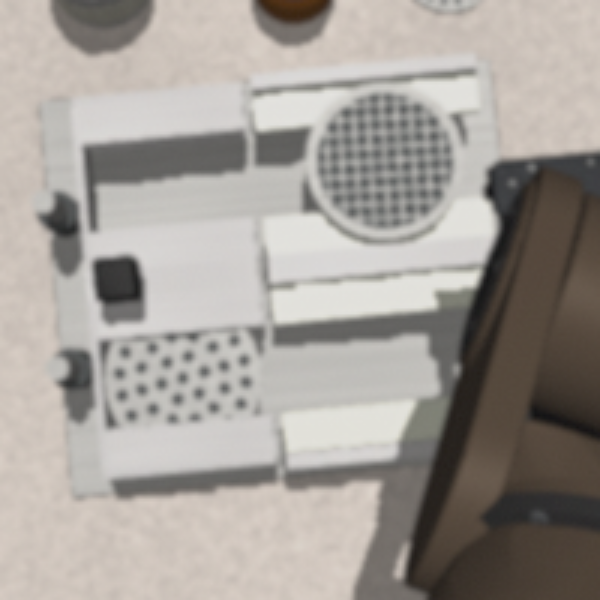

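The thin disc is fully home, filling the left bay (crop (180,380), x from 4 mm) at height 83 mm, and flat. Back to the handle, which has to go up 28 mm.

Request:
move_arm --hand '[0.3,0.5,0.6,0.6,0.6,0.6,0.6,0.6,0.6,0.6]' --pt "4 1 0" --pt "8 2 0" --pt "12 3 0" --pt "16 4 0" --pt "20 5 0" --pt "24 6.2 0" --pt "24 6.2 0" --pt "24 6.2 3" --pt "24 6.2 6" --pt "24 6.2 8" --turn '[0,0,0,0,0,0,0,0,0,0]'

```text
clock: 14.25
eef_pos: [0.5365, 0.123, 0.1328]
eef_rot: [-2.132, -2.305, 0.003]
ft_force: [0.7, 0.2, 0.0]
opening: 0.0571
gripper_force: 0.0
```

Request:
move_arm --hand '[0.6,0.6,0,0,0,0,0,0,0,0]' --pt "0 0 1.9" --pt "0 0 1.9" --pt "0 0 1.9" --pt "0 0 1.9" --pt "0 0 1.9" --pt "0 0 1.9" --pt "0 0 1.9" --pt "0 0 1.9" --pt "0 0 1.9" --pt "0 0 1.9" --turn '[0,0,0,0,0,0,0,0,0,0]'

```text
clock: 15.25
eef_pos: [0.5386, 0.123, 0.1163]
eef_rot: [2.133, 2.305, 0.002]
ft_force: [4.8, 0.3, 5.4]
opening: 0.0257
gripper_force: 60.0
```

Request:
move_arm --hand '[0,0,0,0,0,0,0,0,0,0]' --pt "0 0 -0.4" --pt "0 0 -0.8" --pt "0 0 -1.2" --pt "0 0 -1.6" --pt "0 0 -2.0" --pt "0 0 -2.4" --pt "0 0 -2.8" --pt "0 0 -2.8" --pt "0 0 -2.8" --pt "0 0 -2.8" --turn '[0,0,0,0,0,0,0,0,0,0]'

```text
clock: 16.25
eef_pos: [0.5386, 0.123, 0.1436]
eef_rot: [2.133, 2.305, 0.002]
ft_force: [6.5, 0.4, -2.6]
opening: 0.0258
gripper_force: 60.0
```

```bash
cat > lift.py <<'E'
from st import *
d=cam('top'); q=(cloud(d)-o)@np.c_[ex,ey,[0,0,1]]
f=lambda y0,y1,x0,x1,z0,z1:(lambda m:(np.round(np.median(q[m][:,2]),4),m.sum()))((q[...,1]>y0)&(q[...,1]<y1)&(q[...,0]>x0)&(q[...,0]<x1)&(q[...,2]>z0)&(q[...,2]<z1))
print('cass',f(-.02,.02,.01,.06,.06,.14),'R',f(-.115,-.1,.01,.09,.06,.14),'rail',f(.018,.03,-.05,-.015,.07,.09),f(-.03,-.018,-.05,-.015,.07,.09))
E
python3 lift.py
```

```text
16.25 [0.53859915 0.122955   0.14356268] 0.025834810127587843 stand [ 0.0858583  -0.00058689] [ 6.54026895  0.38356662 -2.61426336]
cass (np.float64(0.12), np.int64(238)) R (np.float64(0.1199), np.int64(233)) rail (np.float64(0.0793), np.int64(114)) (np.float64(0.0793), np.int64(110))
```

The lift is about 53.7 mm, 2.3 mm below level. Releasing and going behind the thick disc.

Request:
move_arm --hand '[0.5,0.5,0.5,0.5,0.5,0.5,0.5,0.5,0.5,0.5]' --pt "0 0 0" --pt "0 0 0" --pt "0 0 0" --pt "0 0 -3" --pt "0 0 -6" --pt "0 0 -9" --pt "0 0 -9" --pt "-4 1 -9" --pt "-8 2 -9" --pt "-12 3 -9" --turn '[0,0,0,0,0,0,0,0,0,0]'

```text
clock: 17.3
eef_pos: [0.5769, 0.0045, 0.233]
eef_rot: [-2.132, -2.306, 0.001]
ft_force: [1.5, -0.2, 0.5]
opening: 0.0474
gripper_force: 0.0
```

Request:
move_arm --hand '[0.3,0.15,0.15,0.15,0.15,0.15,0.15,0.15,0.15,0.15]' --pt "-4 1 0" --pt "-8 2 0" --pt "-12.3 3.1 0" --pt "-12.3 3.1 0" --pt "-12.3 3.1 4" --pt "-12.3 3.1 8" --pt "-12.3 3.1 12" --pt "-12.3 3.1 16" --pt "-12.3 3.1 16.3" --pt "-12.3 3.1 16.3" --turn '[0,0,0,0,0,0,0,0,0,0]'

```text
clock: 18.3
eef_pos: [0.6171, -0.1142, 0.0704]
eef_rot: [-2.132, -2.305, 0.001]
ft_force: [-0.3, -0.1, 0.6]
opening: 0.014
gripper_force: 0.0
```

```bash
python3 lift.py
```

```text
18.3 [ 0.6171246  -0.11423082  0.07040038] 0.013995469561848878 stand [-0.15663886 -0.06068461] [-0.33334147 -0.0506728   0.56344908]
cass (np.float64(0.1199), np.int64(592)) R (np.float64(0.1198), np.int64(345)) rail (np.float64(0.0797), np.int64(117)) (np.float64(0.0792), np.int64(111))
```

Request:
move_arm --hand '[0.15,0.15,0.15,0.15,0.15,0.15,0.15,0.15,0.15,0.15]' --pt "0.8 0.1 0" --pt "1.6 0.1 0" --pt "2.4 0.1 0" --pt "3.2 0.1 0" --pt "4 0.1 0" --pt "4.8 0.1 0" --pt "5.6 0.1 0" --pt "6.4 0.1 0" --pt "7.2 0.1 0" --pt "8 0.1 0" --turn '[0,0,0,0,0,0,0,0,0,0]'

```text
clock: 19.35
eef_pos: [0.6122, -0.0342, 0.0706]
eef_rot: [-2.134, -2.306, 0.0]
ft_force: [0.4, -2.2, 2.3]
opening: 0.0141
gripper_force: 1.4
```

Request:
move_arm --hand '[0.15,0.15,0.15,0.15,0.15,0.15,0.15,0.15,0.15,0.15]' --pt "0.7 0 0" --pt "1.4 0 0" --pt "2.1 0 0" --pt "2.8 0 0" --pt "3.5 0 0" --pt "4.1 0 0" --pt "4.7 0 0" --pt "5.3 0 0" --pt "5.7 0 0" --pt "5.7 0 0" --turn '[0,0,0,0,0,0,0,0,0,0]'

```text
clock: 20.35
eef_pos: [0.6077, 0.0226, 0.0706]
eef_rot: [-2.133, -2.306, 0.0]
ft_force: [0.3, -0.1, 1.0]
opening: 0.0143
gripper_force: 0.0
```

Request:
move_arm --hand '[0.15,0.15,0.15,0.15,0.15]' --pt "0.25 0 0" --pt "0.5 0 0" --pt "0.75 0 0" --pt "1.0 0 0" --pt "1.1 0 0" --turn '[0,0,0,0,0]'

```text
clock: 20.85
eef_pos: [0.607, 0.0332, 0.0706]
eef_rot: [2.133, 2.306, -0.0]
ft_force: [1.0, -3.9, 0.2]
opening: 0.014
gripper_force: 1.8
```

```bash
python3 lift.py
```

```text
20.85 [0.60696936 0.03316897 0.07060454] 0.014028586325146553 stand [-0.00890237 -0.0618654 ] [ 0.96458897 -3.88872755  0.23944453]
cass (np.float64(nan), np.int64(0)) R (np.float64(0.1202), np.int64(48)) rail (np.float64(nan), np.int64(0)) (np.float64(nan), np.int64(0))
  return _methods._mean(a, axis=axis, dtype=dtype,
  ret = ret.dtype.type(ret / rcount)
```

Request:
move_arm --hand '[0.15,0.15,0.15]' --pt "0.15 0 0" --pt "0.3 0 0" --pt "0.3 0 0" --turn '[0,0,0]'

```text
clock: 21.2
eef_pos: [0.6073, 0.0336, 0.0707]
eef_rot: [2.131, 2.304, -0.002]
ft_force: [1.6, -18.1, -0.4]
opening: 0.0142
gripper_force: 9.0
```

At 18 N the tool stands at stand x -8.5 mm, against -8.2 mm for the thin disc at 14 N, so the thick disc is home. Backing off and checking.

Request:
move_arm --hand '[0.15,0.15,0.15,0.15,0.15,0.15,0.15,0.15,0.15,0.15]' --pt "-0.3 0 0" --pt "-1.5 0 0" --pt "-4 0 0" --pt "-7 0 -1" --pt "-7 0 -5" --pt "-7 0 -9" --pt "-9 0 -13" --pt "-12 0 -16" --pt "-15 0 -16" --pt "-15 0 -16" --turn '[0,0,0,0,0,0,0,0,0,0]'

```text
clock: 22.2
eef_pos: [0.6185, -0.1168, 0.2315]
eef_rot: [2.135, 2.302, 0.001]
ft_force: [-0.2, -0.9, 0.3]
opening: 0.0143
gripper_force: 0.0
```

```bash
cat >> lift.py <<'E'
cv2.imwrite('pics/t9.png',cv2.resize(d['frame'][100:400,150:450],None,fx=2,fy=2))
for n,y,z0,z1 in(('L',.062,.1,.125),('R',-.062,.085,.105)):
    m=(abs(q[...,1]-y)<.025)&(q[...,0]>-.02)&(q[...,0]<.1)&(q[...,2]>z0)&(q[...,2]<z1); P=q[m]
    print(n,m.sum(),np.percentile(P[:,0],[1,50,99]).round(4),np.percentile(P[:,2],[5,50,95]).round(4),'slopes',np.linalg.lstsq(np.c_[P[:,:2],np.ones(len(P))],P[:,2],rcond=None)[0].round(3))
E
python3 lift.py
```

```text
22.2 [ 0.61854341 -0.11682395  0.23150214] 0.014253070382672256 stand [-0.15933304 -0.06190027] [-0.2204327  -0.92879132  0.29384573]
cass (np.float64(0.1201), np.int64(591)) R (np.float64(0.1198), np.int64(346)) rail (np.float64(0.0797), np.int64(116)) (np.float64(0.0789), np.int64(112))
L 1388 [0.0041 0.0515 0.0985] [0.107  0.1102 0.1134] slopes [ 0.002 -0.001  0.11 ]
R 1303 [0.0041 0.0513 0.0982] [0.0898 0.0932 0.0966] slopes [-0.003  0.004  0.094]
```

View pics/t9.png

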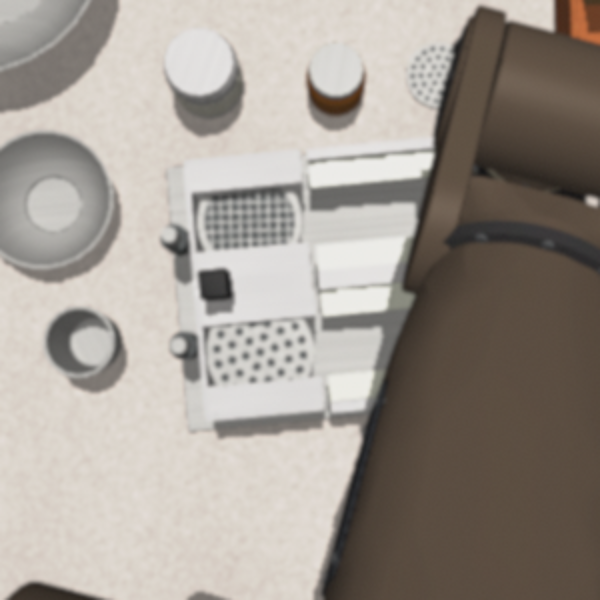

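Both discs are home: thick at crop (250,218) and thin at (260,352). Each is flat, with its near edge at x = 4 mm and tops at 94 and 110 mm as expected. The tool is clear and the bystanders in view are undisturbed.

```bash
python3 -c "
from cell import r
print(r.job_done())"
```

```text
the job is handed in; nothing more can be done
None
```

I loaded both discs, the thin one in the left low slot and the thick one in the right tall slot; the last top view showed both fully home and flat, and I handed the job in at about 22 s (no verdict was returned).

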